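# Rinse the stage brush and put it away in its case

## Task

The stage-cleaning brush is finished with. Take it from its rest, dip its bristle end well down into the steel rinse pot, close to the bottom, and lift it clear again; then slide it bristles first into its square case, fully home, and let go. Leave the pot standing where it is and do not disturb the other things on the bench.

Things in the scene. Friction and masses are not known exactly. Their poses are not given: they have to be found in the camera images.
- brush: Loose rigid brush, 200 mm, about 60 g, level on the rest, bristles roughly towards the robot, axis 45 mm up. Square wooden handle 18 x 18 mm (x -40 to +100 mm), steel ferrule 16 mm dia. (x -65 to -40), stiff black bristle end 14 mm dia. (x -100 to -65). Origin on its axis at mid length, near the balance point; x runs from bristles to butt, z up.
- brush_tip (a point): Centre of the bristle end's flat face, 100 mm from the brush's origin along its -x axis; axes as the brush's.
- rest: Fixed dark steel rest, foot plate 160 x 44 x 6 mm. Two posts 10 mm thick, 30 mm wide, at x = -30 and +90 mm, carry the handle 36 mm above the table between lips 6 mm high, 22 mm apart; between the posts the handle is free on both sides. Origin on the table under the brush's origin (within 6 mm), x from bristles to butt.
- pot: Loose open steel pot, round, 100 mm in outer diameter, 42 mm high, wall 3 mm, floor 4 mm thick, 0.35 kg, standing on the table. Inside clear diameter 94 mm at the rim. Origin at the centre of its underside, z up.
- pot_rim (a point): Centre of the pot's mouth, level with the rim, 42 mm above the table.
- case: Fixed aluminium case: level square sleeve on a plinth, mouth facing away from the robot, 31 mm wide, top 57 mm high, 8 mm slot along the roof. Bore 23 x 23 mm, 110 mm deep, closed end, floor 30 mm above the table. Flared lip 10 mm long, 36 mm wide, guides the brush in. Foot 75 mm wide, 6 mm high. Home, 90 mm of handle stands out. Origin on the table under the mouth; x points out of the mouth.
- case_mouth (a point): Centre of the bore at the mouth (where the flare begins), 41.5 mm above the table; axes as the case's: x points out of the mouth, so the bore runs to -x.
- case_end (a point): Centre of the bore's closed end, 110 mm from the mouth along the case's -x; axes as the case's.
- jar: Bystander: loose closed glass jar, 52 mm in diameter, 75 mm high, origin under its centre.
- gauge_block: Bystander: loose upright steel block 35 x 50 x 70 mm, origin under its centre.
- vee_block: Bystander: loose dark steel grooved block 70 x 60 x 50 mm, origin under its centre.

How it is judged:
On the way, in this order (a step that is already met when the one before it is completed fails the run):
1. with the brush held in the fingers, its bristle tip is inside the pot, less than 28 mm above the pot's underside (14 mm or more below the rim), for 0.2 s (z of brush_tip in the frame of pot between 0 and 0.028 m and horizontal distance between brush_tip and pot_rim below 0.047 m and contact force between the fingers and brush above 0.5 N), for 0.2 s.
2. with the brush still held, its tip is lifted clear, 15 mm or more above the pot's rim (z of brush_tip in the frame of pot_rim above 0.015 m and contact force between the fingers and brush above 0.5 N), for 0.1 s.
At the end, for the whole second after the job is handed in: The brush lies at rest inside the case, bristles first, its tip within 8 mm of the closed end and within 10 mm of the bore's centre line sideways and in height, in line with the bore within 0.15 rad; the pot stands upright within 20 mm of where it was and at rest (x of brush_tip in the frame of case_end between -0.005 and 0.008 m and y of brush_tip in the frame of case_end between -0.01 and 0.01 m and z of brush_tip in the frame of case_end between -0.01 and 0.01 m and angle between the x axis of brush and the x axis of case_end, either way round below 0.15 rad and linear speed of each of brush, pot below 0.02 m/s and angular speed of brush below 0.2 rad/s and distance of pot from where it was at the start of the episode below 0.02 m and angle between pot's own z axis and vertical below 0.1 rad); the robot touches nothing.
It fails at once if the pot is pushed more than 20 mm from its place or tilted more than 0.3 rad (distance of pot from where it was at the start of the episode above 0.02 m or angle between pot's own z axis and vertical above 0.3 rad).
It fails at once if a bystander is moved more than 20 mm (distance of any of jar, gauge_block, vee_block from where it was at the start of the episode above 0.02 m).
It also fails if it takes over 64 s, if anything falls off the work surface, if the arm or the gripper's body presses on something with over 40 N, if the wrist force passes 120 N, or if a joint passes its speed limit or range.

## Robot

A 7-joint arm with a two-finger parallel gripper is mounted at the origin on the work surface. World frame = base frame: x ahead of the robot, y to its left, z up, the work surface at z = 0. Lengths are in m, angles in rad, forces in N, time in s.
With the tool pointing down it reaches from about 0.35 to 0.9 m from the base axis. Payload 7.2 kg.
Tool frame: the origin (TCP) lies midway between the tips of the shut fingers; the grasp point (between the pads) lies 19 mm behind it; z points along the fingers, y is the line along which they close (so a half turn about z gives the same grasp; the last joint's range is limited). The gripper opens to 88 mm and grips with 3 to 60 N. Pads are 20 mm wide; open, the fingers measure 115 mm over their backs; the gripper's body (75 mm by 178 mm) begins 61 mm behind the grasp point.
Start: joints at [-1.249, 0.411, -0.013, 1.596, 0.006, 1.134, -0.082], TCP at [0.238, 0.578, 0.185] pointing down, gripper open.
Joint ranges: [-2.95, 2.95], [-0.29, 1.99], [-1.47, 1.44], [0.14, 2.54], [-1.03, 4.17], [0.13, 1.85], [-2.86, 2.86]. Speed limits (rad/s): [2.39, 2.39, 3.01, 3.01, 3.14, 3.14, 3.14].

## Interface

Orientations are given as a unit quaternion [w, x, y, z].
In Python, from rig import observe, read_camera, manip, finder gives the robot as it stands. The module is installed in compiled form; this text tells all that it offers.
- The arm moves only by the tool drive_tool, never from a script. Its argument "series" is a list that holds one entry, the list of rows, each a list of 7 numbers: the opening, from 0 (shut) to 1 (fully open), then the shift along the tool's x, y, z each as a share of 0.3 m, from -1 to 1, then the turn, a rotation vector about the tool's x, y, z each as a share of 90 degrees, from -1 to 1. In form: [[[hand, x, y, z, ax, ay, az], ...]]. A call has 1 to 5 rows; each row is the pose to reach, as a shift and turn from the pose commanded when the call began, along the tool's axes at that moment; what a row does not reach only later rows make up. A row lasts 1/8 s, in which the tool goes at most 62.5 mm and 10.7 degrees, less where a joint would pass 70% of its speed; a pose out of reach is approached as far as the arm can. A call with a number of a shift or a turn outside -1 to 1 is refused whole. A call with a gripper value outside its range is refused whole. The fingers move at their own pace and stop on an object; "grip_force" is the grip in N (left out, the last holds). Time passes only in rows, so rows that repeat a pose let the fingers close. It gives the time, the measured TCP pose, the force, the opening and the grip force at its end, in the units of the state.
- observe(): the state, without advancing time (a new reading comes with each control period).
- read_camera(name): name is "scene" or "top"; returns a dict with "color" (480x640x3 uint8, blue, green, red), "camera_matrix" (3x3 intrinsics, pixels), "k1" (the pictures are not rectified: a ray, as slopes to the right and down, at radius r is drawn at 1 + k1 r^2 times it, then the intrinsics apply), "cam_to_world" (4x4, takes a point from camera to world coordinates). Camera axes: x right, y down, z forward; pixel columns grow to the right and rows downward; lengths in m; the calibration is good to about 2 mm. A picture is of the moment at which its call begins. There is no depth.
- manip.hand_in(): hands the job in; it is judged then, once.
Trained networks look in a picture, given as the dict that the camera call returned (one of the last four; its "shot" number tells which), for a name from the list of things; names that differ only in an ending like _2 or _b are one class to them, and where a whole thing is asked for, a point or a joint stands for the part that bears it (a point fixed in the world has none). Each returns a list of dicts, best first, with "conf" (0 to 1); they miss things now and then, are a little off and sometimes report something else, mostly with a low value. They report only what shows in the picture. A call takes as long as a camera call.
- finder.search_frame(picture, query): "location" ([x, y, z] in m, in the coordinates of the camera as it stood for that picture, good to about 4 mm: the middle of the surface that is visible of it).
- finder.silhouettes(picture, query): "pixels" (480x640 bool, what is visible of it).
The state is a dict: "t": time; "joint_pos": joint angles; "joint_velocities": joint speeds; "tau": joint torques, N m; "tool_pos": TCP position; "eef_rot": TCP orientation; "ft_force": force on the tool from outside, world axes, zero at the start; "ft_torque": the same for the moment, N m; "grip_width": finger opening in m; "finger_force": force on a finger pad.
Only numpy, scipy, OpenCV 4.12 (cv2) and the standard library are available. Lean on these libraries where they do the work, as an engineer would, in place of code of your own. Each camera call takes 0.05 s, during which the arm holds its last target. There are 200 camera calls.

## Working session

There is one attempt and no reset: what is moved stays moved. The work goes in short steps, Python scripts to look and compute and a tool call to move; the robot and the scene stay as the last step left them, time stands still between calls to the robot, and variables do not carry over. Pictures are saved under pics/ and viewed, at most 10 in all, crops included, and the job is handed in when it is done.

Besides the shell and the picture viewer there is one more tool, called after "Request:" in YAML: its name, and indented under it one key for each argument. drive_tool: Moves the arm, as the interface text tells. Shift numbers are shares of 0.3 m and turn numbers shares of 90 degrees, none past 1 either way. Its arguments: {"type":"object","properties":{"series":{"type":"array","items":{"type":"array","items":{"type":"array","items":{"type":"number"}}}},"grip_force":{"type":"number"}},"required":["series"]}

```bash
mkdir -p pics
cat > h.py <<'E'
import numpy as np, cv2
from rig import observe, read_camera, manip, finder
from scipy.spatial.transform import Rotation as R
def project(p,P):
    M=np.linalg.inv(p['cam_to_world']); c=(M[:3,:3]@np.atleast_2d(P).T).T+M[:3,3]
    s=c[:,:2]/c[:,2:]; s=s*(1+p['k1']*(s**2).sum(1,keepdims=True)); K=np.array(p['camera_matrix'])
    return s@K[:2,:2].T+K[:2,2]
def ray(p,uv):
    uv=np.atleast_2d(uv).astype(float)
    s=cv2.undistortPoints(uv[:,None],np.array(p['camera_matrix'],float),np.array([p['k1'],0,0,0],float))[:,0]
    T=np.array(p['cam_to_world']); return T[:3,3], np.c_[s,np.ones(len(s))]@T[:3,:3].T
def onz(p,uv,z):
    o,d=ray(p,uv); return o+d*((z-o[2])/d[:,2])[:,None]
def tri(p1,u1,p2,u2):
    A=np.zeros((3,3));b=np.zeros(3)
    for p,u in((p1,u1),(p2,u2)):
        o,d=ray(p,u);d=d[0]/np.linalg.norm(d);m=np.eye(3)-np.outer(d,d);A+=m;b+=m@o
    return np.linalg.solve(A,b)
def w(p,l):
    T=np.array(p['cam_to_world']);return T[:3,:3]@l+T[:3,3]
E
python3 - <<'E'
from h import *
np.set_printoptions(precision=4,suppress=True)
o=observe();print(o)
for n in('top','scene'):
    p=read_camera(n);cv2.imwrite(f'pics/{n}0.png',p['color']);print(n,p['camera_matrix'],p['k1'],p['cam_to_world'])
    for q in('brush','brush_tip','rest','pot','pot_rim','case','case_mouth','case_end','jar','gauge_block','vee_block'):
        try:
            print(q,[(round(r['conf'],2),w(p,r['location']).round(4)) for r in finder.search_frame(p,q)[:2]])
        except Exception as e: print(q,e)
E
```

```text
{'t': 0.0, 'joint_pos': array([-1.2492,  0.4119, -0.0127,  1.597 ,  0.0056,  1.1343, -0.0822]), 'joint_velocities': array([ 0.0011, -0.0008, -0.0014, -0.0022,  0.001 ,  0.    ,  0.0005]), 'tau': array([ -0.0003, -58.7948,   0.6421, -29.1064,  -0.0536,   0.0185,
         0.0002]), 'tool_pos': array([0.2373, 0.5776, 0.1839]), 'eef_rot': array([-0.0001,  0.1937,  0.9811, -0.0008]), 'ft_force': array([-0.4209,  0.0483,  0.2595]), 'ft_torque': array([-0.0217, -0.0058,  0.012 ]), 'finger_force': 0.0, 'grip_width': 0.08789515863825612}
top [[595.8293   0.     323.0634]
 [  0.     595.8293 244.0618]
 [  0.       0.       1.    ]] -0.09278832526739471 [[-0.141  -0.9696  0.1999  0.2307]
 [-0.99    0.1393 -0.0224  0.0072]
 [-0.0061 -0.201  -0.9796  1.3952]
 [ 0.      0.      0.      1.    ]]
brush [(0.58, array([0.519 , 0.2551, 0.0539]))]
brush_tip [(0.91, array([0.5217, 0.2603, 0.0565]))]
rest [(0.92, array([0.5528, 0.2544, 0.0058]))]
pot [(0.69, array([ 0.4609, -0.2273,  0.0064]))]
pot_rim [(0.97, array([ 0.4574, -0.2272,  0.0031]))]
case [(0.93, array([ 0.4018, -0.0008,  0.0058]))]
case_mout
[... 548 characters left out ...]
  1.    ]]
brush [(0.81, array([0.5422, 0.256 , 0.0542])), (0.22, array([ 0.4287, -0.0068,  0.006 ]))]
brush_tip [(0.91, array([0.5417, 0.2621, 0.0552]))]
rest [(0.59, array([0.5738, 0.2568, 0.0067]))]
pot [(0.88, array([ 0.4458, -0.2253,  0.0095]))]
pot_rim [(0.96, array([ 0.4442, -0.2255,  0.0134]))]
case [(0.68, array([ 0.4298, -0.0083,  0.0074])), (0.27, array([0.6191, 0.4   , 0.031 ]))]
case_mouth [(0.76, array([ 0.4266, -0.0071,  0.0015]))]
case_end [(0.72, array([ 0.4295, -0.0089,  0.0052])), (0.53, array([0.5442, 0.2567, 0.0536]))]
jar [(0.64, array([0.4492, 0.4198, 0.0527]))]
gauge_block [(0.88, array([ 0.5311, -0.4341,  0.0525]))]
vee_block [(0.84, array([0.6202, 0.402 , 0.0294]))]
```

View pics/top0.png

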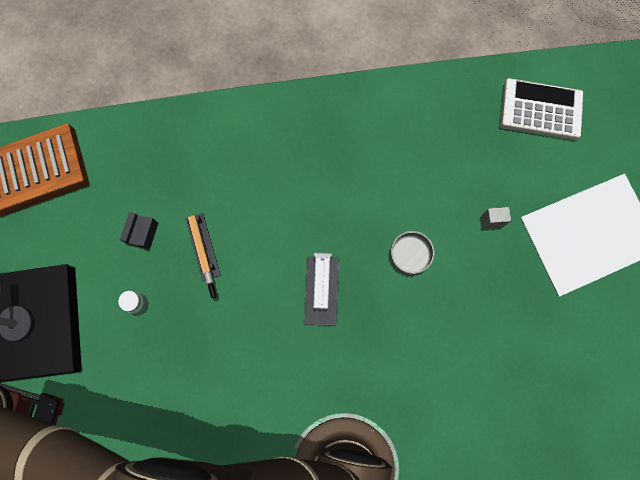

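View pics/scene0.png

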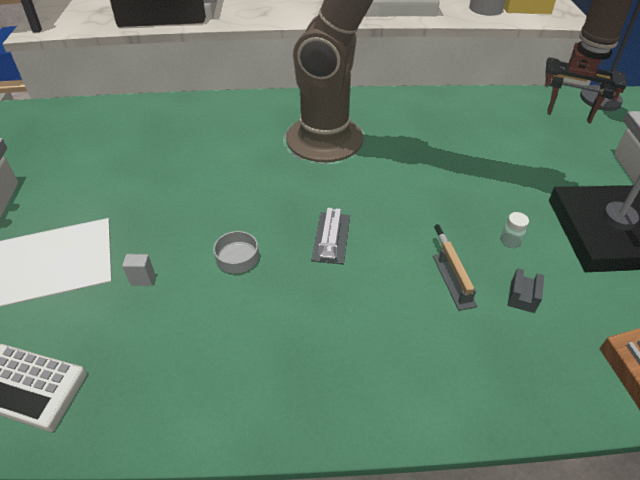

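Top: the brush runs from its butt at (193,215) to its tip at (213,297), the case mouth is at (323,255) and the pot is at (412,253). Scene: the brush tip is at (437,227), the case mouth at (327,258) and the pot at (237,252). Next I'll take enlarged crops and silhouettes.

Run:
```python
from h import *
np.set_printoptions(precision=4,suppress=True)
import pickle
P={n:read_camera(n) for n in('top','scene')}
pickle.dump(P,open('P.pkl','wb'))
t=[]
for n,(u,v) in (('top',(160,210)),('scene',(410,220)),('top',(270,250)),('scene',(280,195))):
    c=cv2.resize(P[n]['color'][v:v+100,u:u+100],(400,400),interpolation=cv2.INTER_CUBIC)
    t.append(c[:300] if 0 else c)
im=np.vstack([np.hstack(t[:2]),np.hstack(t[2:])]);cv2.imwrite('pics/c.png',cv2.resize(im,(600,600)))
for n,p in P.items():
    for q in('brush','rest','pot','case','jar','vee_block','gauge_block'):
        r=finder.silhouettes(p,q)
        if not r: print(n,q,'none');continue
        m=r[0]['pixels'];v,u=np.nonzero(m);(c,s,a)=cv2.minAreaRect(np.c_[u,v].astype(np.float32))
        print(n,q,round(r[0]['conf'],2),len(u),'bbox',u.min(),u.max(),v.min(),v.max(),'rect',np.round(cv2.boxPoints((c,s,a)),1).tolist())
        if q=='pot':
            e=cv2.fitEllipse(max(cv2.findContours(m.astype(np.uint8),0,1)[0],key=len));print(e)
```

```text
top brush 0.57 652 bbox 189 216 216 297 rect [[187.10000610351562, 217.0], [195.89999389648438, 214.6999969482422], [217.39999389648438, 296.1000061035156], [208.5, 298.3999938964844]]
top rest 0.82 640 bbox 185 219 214 278 rect [[184.10000610351562, 218.1999969482422], [202.5, 212.6999969482422], [220.89999389648438, 274.5], [202.5, 280.0]]
top pot 0.73 1468 bbox 391 433 232 274 rect [[391.0, 232.0], [433.0, 232.0], [433.0, 274.0], [391.0, 274.0]]
((411.4007568359375, 253.01531982421875), (41.196434020996094, 43.68947982788086), 54.93435287475586)
top case 0.67 2103 bbox 306 338 254 325 rect [[305.1000061035156, 324.5], [306.79998779296875, 253.5], [338.5, 254.1999969482422], [336.8999938964844, 325.29998779296875]]
top jar 0.7 549 bbox 119 147 291 314 rect [[119.0, 291.0], [147.0, 291.0], [147.0, 314.0], [119.0, 314.0]]
top vee_block 0.65 985 bbox 120 157 212 249 rect [[118.69999694824219, 240.89999389648438], [128.89999389648438, 210.3000030517578], [158.89999389648438, 220.3000030517578], [148.6999969482422, 250.89999389648438]]
top gauge_block 0.84 551 bbox 481 510 207 229 rect 
[... 677 characters left out ...]
8875198364258), 75.93505096435547)
scene case 0.79 1650 bbox 311 349 208 263 rect [[310.0, 261.5], [318.3999938964844, 206.0], [351.29998779296875, 211.0], [342.8999938964844, 266.5]]
scene jar 0.77 718 bbox 501 528 212 247 rect [[498.3999938964844, 243.8000030517578], [509.8999938964844, 209.3000030517578], [531.2000122070312, 216.39999389648438], [519.7000122070312, 250.89999389648438]]
scene vee_block 0.86 1173 bbox 508 543 269 313 rect [[504.8999938964844, 306.79998779296875], [514.2000122070312, 267.6000061035156], [547.4000244140625, 275.5], [538.0, 314.70001220703125]]
scene gauge_block 0.97 845 bbox 122 153 254 285 rect [[122.0, 254.0], [153.0, 254.0], [153.0, 285.0], [122.0, 285.0]]
```

View pics/c.png

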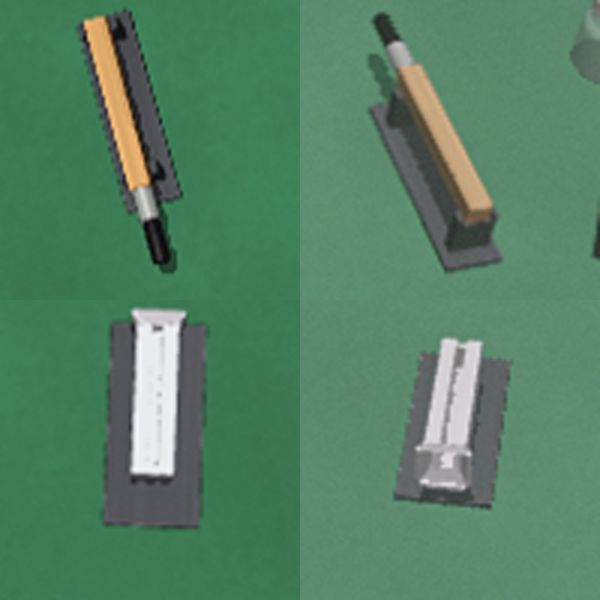

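The crops show clear corners of the handle (top faces), tip, case roof, flare and foot. I'll fit the known shapes to those in both views.

```bash
cat > fit.py <<'E'
from h import *
import pickle
from scipy.optimize import least_squares
np.set_printoptions(precision=4,suppress=True)
P=pickle.load(open('P.pkl','rb'))
def pose(q,X): 
    return R.from_euler('z',q[3]).apply(X)+q[:3]
def fit(obs,model,q0):
    def f(q):
        return np.concatenate([(project(P[n],pose(q,model(q)[n]))-obs[n]).ravel() for n in obs])
    r=least_squares(f,q0,loss='soft_l1');print(r.x,'deg',np.degrees(r.x[3]),'rms',np.sqrt((f(r.x)**2).mean()));print(f(r.x).reshape(-1,2).round(1).tolist());return r.x
h=.009
M=np.array([[.1,h,h],[.1,-h,h],[-.04,h,h],[-.04,-h,h],[-.1,0,0]])
# scene: left in image=-y world
obs={'top':[[188,216.7],[194.7,215],[203.3,273.3],[209.7,271.3],[213.7,297.3]],
'scene':[[474.3,289],[466,291.3],[449.3,241.7],[442.7,243.3],[436.7,226]]}
print('brush');fit({k:np.array(v) for k,v in obs.items()},lambda q:{'top':M,'scene':M},[.54,.25,.045,.2])
obs={'top':[[314,253.7],[332.3,253.7],[313.7,308],[328.3,308.7],[307,257.7],[339,258.3],[304.7,325],[336.7,325.7]],
'scene':[[337.3,243.7],[318.7,243.7],[340.7,208.7],[327.3,208.3],[343.7,264],[312,261],[350.3,216],[320.7,212.3]]}
def mc(q):
    a,b,c=q[4:];m=np.array([[.01,.018,.0595],[.01,-.018,.0595],[-a,.0155,.057],[-a,-.0155,.057],[b,.0375,.006],[b,-.0375,.006],[-c,.0375,.006],[-c,-.0375,.006]]);return{'top':m,'scene':m}
print('case');fit({k:np.array(v) for k,v in obs.items()},mc,[.45,0,0,0,.114,0,.15])
# pot: outline of rim circle + base
def pot(q):
    t=np.linspace(0,2*np.pi,72);o=[]
    for n,(l,r_,u,d) in (('top',(391,433,232,274)),('scene',(214,259,231,273))):
        X=np.concatenate([np.c_[.05*np.cos(t),.05*np.sin(t),0*t+z] for z in(0,.042)])+np.r_[q,0]
        s=project(P[n],X);o+=[s[:,0].min()-l+.5,s[:,0].max()-r_-.5,s[:,1].min()-u+.5,s[:,1].max()-d-.5]
    return np.array(o)
r=least_squares(pot,[.46,-.22]);print('pot',r.x,r.fun)
o=observe();print(o['tool_pos'],R.from_quat(np.roll(o['eef_rot'],-1)).as_matrix())
E
python3 fit.py
```

```text
brush
[0.5176 0.2577 0.0406 0.1556] deg 8.91735484196678 rms 0.4319938235424206
[[-0.7, 0.1], [-0.0, -0.4], [-1.0, 0.1], [0.2, -0.2], [-0.1, 0.3], [-0.5, 0.4], [-0.1, -0.5], [0.3, 0.0], [-0.5, -0.4], [-0.6, 0.6]]
case
[ 0.4703 -0.0164 -0.0036 -0.1757  0.1129  0.0126  0.1475] deg -10.064885764633825 rms 0.8658062151672042
[[0.4, 0.5], [-2.2, 1.0], [-0.2, 0.1], [-1.0, -0.2], [-0.3, -0.7], [-0.7, -0.2], [-0.7, -0.3], [-0.5, 0.1], [-1.7, 2.3], [0.8, 0.8], [-0.7, 0.3], [-0.2, -0.5], [-0.3, -0.6], [-1.1, -0.8], [-0.8, -0.9], [-0.9, 0.2]]
pot [ 0.4591 -0.2259] [-1.4901  0.4302 -0.6547  1.4724 -0.5077 -0.5759 -0.5433  1.193 ]
[0.2375 0.5781 0.1847] [[-0.925  0.38   0.   ]
 [ 0.38   0.925  0.   ]
 [-0.     0.    -1.   ]]
```

```bash
cat >> fit.py <<'E'
B={'top':[[188,216.7],[194.7,215],[203.3,273.3],[209.7,271.3],[213.7,297.3]],
'scene':[[474.3,289],[466,291.3],[449.3,241.7],[442.7,243.3],[436.7,226]]}
C=obs
def J(v):
    b,c,s=v[:3],v[3:9],{'top':v[9:11],'scene':v[11:13]}
    o=[]
    for n in s:
        o.append((project(P[n],pose([b[0],b[1],.045,b[2]],M))+s[n]-B[n]).ravel())
        o.append((project(P[n],pose([c[0],c[1],0,c[2]],mc([0]*4+list(c[3:]))[n]))+s[n]-C[n]).ravel())
    pp=pot(v[13:15]); pp=pp+np.r_[s['top'][[0,0,1,1]],s['scene'][[0,0,1,1]]]
    return np.concatenate(o+[pp,v[9:13]])
r=least_squares(J,[.52,.257,.155,.47,-.016,-.176,.113,.012,.147,0,0,0,0,.459,-.226],loss='soft_l1')
print('joint brush',r.x[:3],'case',r.x[3:9],'shift',r.x[9:13],'pot',r.x[13:])
E
python3 fit.py | tail -1
cat > go.py <<'E'
# python3 go.py x y z yaw_deg tilt_deg : share numbers from measured pose to TCP target (x axis of tool at yaw, tilt about tool y)
from h import *;import sys
def target(yaw,tilt): 
    y=np.radians(yaw); x=np.array([np.cos(y),np.sin(y),0]);z=np.array([0,0,-1.]);b=np.c_[x,np.cross(z,x),z]
    return b@R.from_euler('y',tilt,degrees=True).as_matrix()
if __name__=='__main__':
    a=[float(i) for i in sys.argv[1:]]
    o=observe();R0=R.from_quat(np.roll(o['eef_rot'],-1)).as_matrix()
    T=target(*a[3:5]); d=R0.T@(np.array(a[:3])-o['tool_pos'])/.3
    t=R.from_matrix(R0.T@T).as_rotvec()/(np.pi/2)
    print('t',round(o['t'],2),'row',np.r_[d,t].round(3).tolist(),'ft',o['ft_force'].round(1),'w',round(o['grip_width'],4),'q',o['joint_pos'].round(2))
E
```

```text
joint brush [0.5179 0.2566 0.1542] case [ 0.4706 -0.0165 -0.1757  0.1127  0.0126  0.1472] shift [0.432  0.3347 0.489  0.8702] pot [ 0.4585 -0.2259]
```

```bash
python3 go.py .567 .264 .14 188.8 0
```

```text
t 2.0 row [-1.414, -0.551, 0.149, 0.0, 0.0, -0.346] ft [-0.5  0.  -0.3] w 0.0877 q [-1.25  0.41 -0.01  1.6   0.01  1.13 -0.08]
```

Request:
drive_tool:
  series:
    - [[0.6,-0.2,-0.08,0,0,0,-0.1],[0.6,-0.4,-0.16,0,0,0,-0.2],[0.6,-0.6,-0.24,0,0,0,-0.3],[0.6,-0.8,-0.31,0.03,0,0,-0.346],[0.6,-0.95,-0.37,0.05,0,0,-0.346]]
  grip_force: 30

```text
t: 2.62
tool_pos: [0.4607, 0.3654, 0.1698]
eef_rot: [0.0, -0.077, 0.997, 0.0]
ft_force: [1.2, 0.6, -0.6]
grip_width: 0.053
finger_force: 0.0
```

```bash
python3 go.py .567 .264 .09 188.8 0
```

```text
t 2.62 row [-0.298, -0.388, 0.266, 0.0, 0.0, 0.0] ft [ 1.2  0.6 -0.6] w 0.053 q [-0.74  0.36 -0.01  1.71  0.01  1.07  0.97]
```

Request:
drive_tool:
  series:
    - [[0.6,-0.15,-0.19,0.1,0,0,0],[0.6,-0.29,-0.38,0.2,0,0,0],[0.6,-0.29,-0.38,0.26,0,0,0],[0.6,-0.29,-0.38,0.26,0,0,0]]

```text
t: 3.12
tool_pos: [0.5627, 0.2641, 0.0893]
eef_rot: [-0.002, -0.074, 0.997, -0.001]
ft_force: [-0.4, 0.9, 0.2]
grip_width: 0.0531
finger_force: 0.0
```

```bash
python3 go.py .567 .264 .026 188.8 0; python3 -c "
from h import *
p=read_camera('scene');c=p['color'][150:350,340:607];q=read_camera('top')['color'][170:320,130:330]
cv2.imwrite('pics/d.png',np.hstack([cv2.resize(c,(400,300),interpolation=2),cv2.resize(q,(400,300),interpolation=2)]))"
```

```text
t 3.12 row [-0.015, -0.002, 0.211, -0.002, -0.002, -0.003] ft [-0.4  0.9  0.2] w 0.0531 q [-0.54  0.5   0.03  1.7  -0.02  0.95  1.22]
```

View pics/d.png

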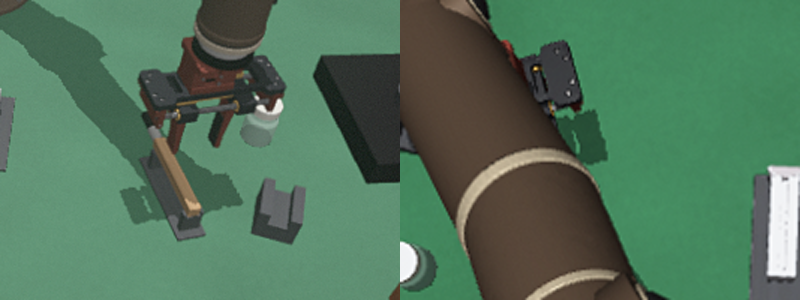

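The fingers straddle the handle line: in the left (scene) crop the fingertips are at (177,145) and (217,140) above a handle running (155,140)–(190,205). I'll go down and grip.

Request:
drive_tool:
  series:
    - [[0.6,-0.015,-0.002,0.1,0,0,0],[0.6,-0.015,-0.002,0.18,0,0,0],[0.6,-0.015,-0.002,0.21,0,0,0],[0.6,-0.015,-0.002,0.21,0,0,0]]

```text
t: 3.72
tool_pos: [0.5665, 0.2691, 0.0293]
eef_rot: [0.0, -0.078, 0.997, 0.0]
ft_force: [0.2, -0.1, -0.1]
grip_width: 0.0529
finger_force: 0.0
```

Request:
drive_tool:
  series:
    - [[0,0,0,0,0,0,0],[0,0,0,0,0,0,0],[0,0,0,0,0,0,0],[0,0,0,0,0,0,0],[0,0,0,0,0,0,0]]
  grip_force: 30

```text
t: 4.35
tool_pos: [0.5669, 0.2679, 0.0288]
eef_rot: [0.0, -0.077, 0.997, 0.0]
ft_force: [-0.8, 0.3, -0.5]
grip_width: 0.0065
finger_force: 0.0
```

```bash
python3 -c "
from h import *
o=observe();print(o['grip_width'],o['finger_force'],o['ft_force'],o['tool_pos'])
p=read_camera('scene');c=p['color'][200:320,400:560];
cv2.imwrite('pics/e.png',cv2.resize(c,(800,600),interpolation=2));print(project(p,[o['tool_pos'],[.567,.264,.045],[.517,.2565,.045]]))"
```

```text
0.006463562598798623 0.0 [-0.77898715  0.25476668 -0.49490024] [0.56694454 0.26787279 0.02880263]
[[460.0735795  278.15071268]
 [459.84223053 273.53247855]
 [451.46008267 256.36364159]]
```

View pics/e.png

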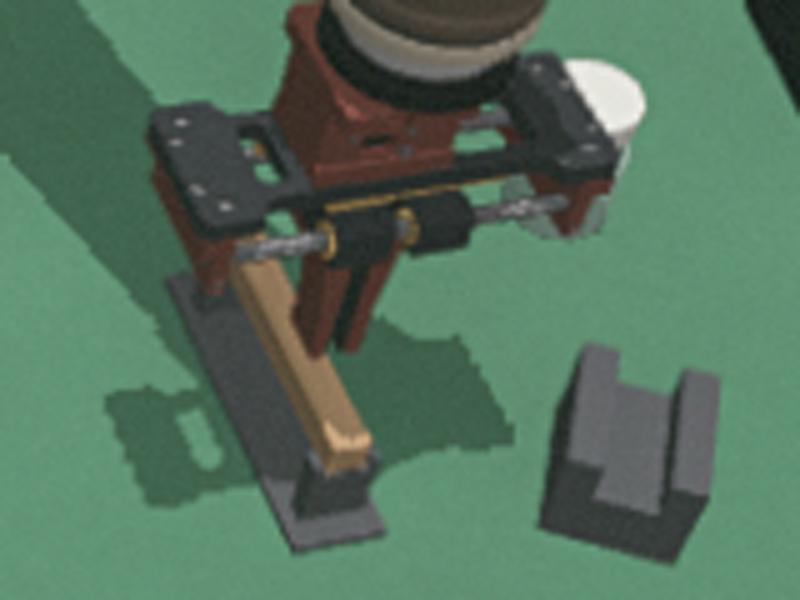

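In this close view, the shut fingertips are at pic (335,350), pixel (467,270), on the +y side of the handle. The grip missed, and the TCP projects elsewhere at (460,278), so I'll check the robot/camera consistency.

```bash
python3 -c "
from h import *
np.set_printoptions(precision=4,suppress=True)
import pickle
P=pickle.load(open('P.pkl','rb'));T=np.array([.2375,.578,.185]);y=np.array([.38,.925,0])
X=[T-.044*y,T,T+.044*y,T-.057*y,T+.057*y]
for n in P: print(n,project(P[n],X).round(1).tolist())
p=read_camera('scene');o=observe();print(o['t'],o['tool_pos'],o['grip_width'])
for z in(.02,.03,.04,.05):print(z,onz(p,[[467,270],[464,271.5],[470,269.5]],z).tolist())
print(project(p,[[0,0,0],[0.1,0,0],[0,.1,0],[0,-.1,0]]))
p=read_camera('top');c=p['color'];cv2.imwrite('pics/f.png',np.hstack([cv2.resize(P['scene']['color'][30:180,500:640],(370,400),interpolation=2),cv2.resize(P['top']['color'][370:450,0:85],(425,400),interpolation=2)]))
"
```

```text
top [[67.3, 406.1], [47.4, 400.1], [27.8, 394.2], [73.2, 407.8], [22.1, 392.4]]
scene [[545.2, 125.4], [563.1, 129.3], [581.0, 133.2], [540.0, 124.3], [586.3, 134.4]]
4.45 [0.5669 0.2679 0.0287] 0.0007918637318735007
0.02 [[0.537564520999393, 0.29250316193137255, 0.020000000000000018], [0.5415358666853696, 0.28463310211751564, 0.019999999999999907], [0.5364722320352854, 0.29970564386243176, 0.020000000000000018]]
0.03 [[0.5457216487670151, 0.2883574125944764, 0.030000000000000027], [0.549648025117822, 0.2805764690111268, 0.030000000000000027], [0.5446417282826153, 0.29547833757995007, 0.029999999999999916]]
0.04 [[0.5538787765346372, 0.28421166325758024, 0.040000000000000036], [0.5577601835502742, 0.27651983590473805, 0.04000000000000015], [0.5528112245299451, 0.2912510312974683, 0.040000000000000036]]
0.05 [[0.5620359043022594, 0.28006591392068403, 0.050000000000000044], [0.5658723419827265, 0.27246320279834935, 0.050000000000000044], [0.560980720777275, 0.28702372501498663, 0.050000000000000044]]
[[323.9019 137.9461]
 [325.8173 158.9718]
 [357.724  137.1109]
 [289.8818 138.8778]]
```

View pics/f.png

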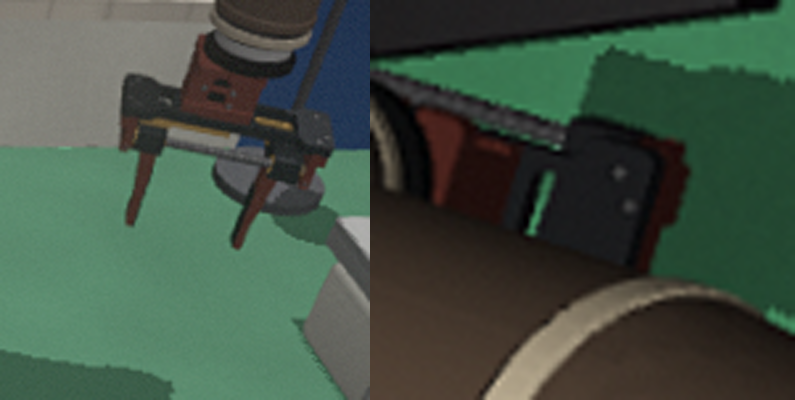

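Request:
drive_tool:
  series:
    - [[0,0,0,-0.2,0,0,0],[0,0,0,-0.4,0,0,0],[0,0,0,-0.57,0,0,0],[0.3,0,0,-0.57,0,-0.1,0],[0.3,0,0,-0.57,0,-0.2,0]]

```text
t: 5.12
tool_pos: [0.568, 0.2685, 0.2014]
eef_rot: [0.159, -0.076, 0.984, 0.013]
ft_force: [0.9, 0.0, 0.3]
grip_width: 0.0166
finger_force: 0.0
```

Request:
drive_tool:
  series:
    - [[0.3,0,0,0,0,-0.11,0],[0.3,0,0,0,0,-0.22,0],[0.3,0,0,0,0,-0.33,0],[0.3,0,0,0,0,-0.33,0],[0.3,0,0,0,0,-0.33,0]]

```text
t: 5.75
tool_pos: [0.5726, 0.2577, 0.2004]
eef_rot: [0.388, -0.064, 0.919, 0.015]
ft_force: [0.2, -0.4, 0.3]
grip_width: 0.0264
finger_force: 0.0
```

```bash
python3 -c "
from h import *
np.set_printoptions(precision=4,suppress=True)
import pickle
P={n:read_camera(n) for n in('top','scene')};o=observe();P['o']=o;pickle.dump(P,open('Q.pkl','wb'))
Rm=R.from_quat(np.roll(o['eef_rot'],-1)).as_matrix();print(o['tool_pos'],Rm,o['joint_pos'],o['grip_width'])
t=[]
for n in('top','scene'):
    c=project(P[n],[o['tool_pos']])[0];print(n,c);u,v=[int(round(i)) for i in c]
    u0=min(max(u-40,0),560);v0=min(max(v-50,0),380);print('crop',u0,v0)
    t.append(cv2.resize(P[n]['color'][v0:v0+100,u0:u0+80],(400,500),interpolation=2))
cv2.imwrite('pics/g.png',np.hstack(t))"
```

```text
[0.5713 0.2575 0.1991] [[-0.6928 -0.1313  0.7091]
 [-0.109   0.9911  0.077 ]
 [-0.7129 -0.0239 -0.7009]] [-0.9903  0.1115  0.2103  2.3044  1.4387  0.4467 -0.3457] 0.026321334042011955
top [184.5246 217.6908]
crop 145 168
scene [472.8909 224.8162]
crop 433 175
```

View pics/g.png

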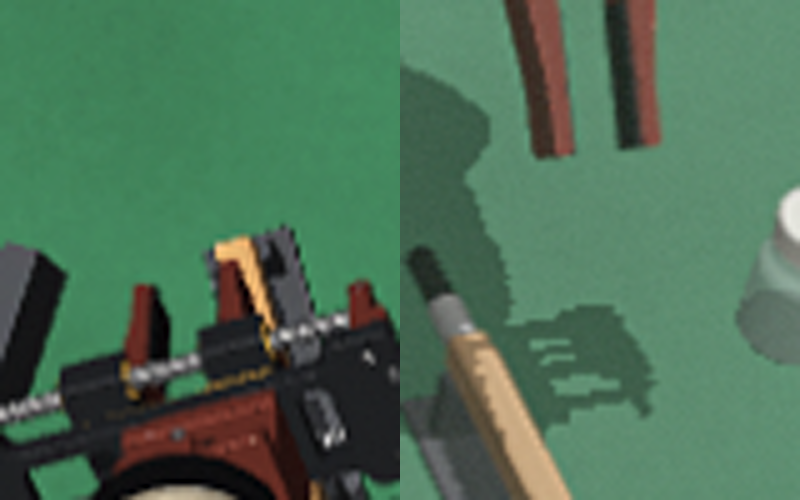

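Top crop: fingertips at (143,287) and (230,264). Scene crop: (552,156) and (640,148). I'll triangulate these against the reported TCP.

```bash
python3 -c "
from h import *
np.set_printoptions(precision=4,suppress=True)
import pickle
P=pickle.load(open('Q.pkl','rb'));o=P['o'];Rm=R.from_quat(np.roll(o['eef_rot'],-1)).as_matrix()
for a,b in (([173.6,225.4],[463.4,206.2]),([191,220.8],[481,204.6]),([182.3,223.1],[472.2,205.4])):
    X=tri(P['top'],a,P['scene'],b);print(X,project(P['top'],X),project(P['scene'],X),'d world',X-o['tool_pos'],'d tool',Rm.T@(X-o['tool_pos']))
q=o['joint_pos']
T=np.array(P['top']['cam_to_world']);print(T)
"
```

```text
[0.5461 0.2573 0.2275] [[182.5003 226.1738]] [[472.7291 205.2334]] d world [-0.0252 -0.0002  0.0284] d tool [-0.0028  0.0024 -0.0378]
[0.5565 0.2523 0.2378] [[183.2832 219.7062]] [[472.6749 205.0526]] d world [-0.0148 -0.0052  0.0387] d tool [-0.0168 -0.0041 -0.038 ]
[0.5511 0.2551 0.2319] [[182.8257 223.1601]] [[472.7589 205.356 ]] d world [-0.0202 -0.0024  0.0328] d tool [-0.0091 -0.0005 -0.0375]
[[-0.141  -0.9696  0.1999  0.2307]
 [-0.99    0.1393 -0.0224  0.0072]
 [-0.0061 -0.201  -0.9796  1.3952]
 [ 0.      0.      0.      1.    ]]
```

```bash
cat > cal.py <<'E'
from h import *
np.set_printoptions(precision=4,suppress=True)
import pickle
from scipy.optimize import least_squares
P=pickle.load(open('P.pkl','rb'));Q=pickle.load(open('Q.pkl','rb'));o=Q['o']
m=lambda q:R.from_quat(np.roll(q,-1)).as_matrix()
S=P['scene'];
D=[(S,[569.4,118.5],np.array([.2375,.578,.185]),m([-.0001,.1937,.9811,-.0008])),
(S,[467,270],np.array([.5669,.2679,.0287]),m([0,-.077,.997,0])),
(Q['scene'],[472.2,205.4],o['tool_pos'],m(o['eef_rot'])),(Q['top'],[182.3,223.1],o['tool_pos'],m(o['eef_rot']))]
f=lambda d:np.concatenate([project(p,t+M@d)[0]-u for p,u,t,M in D])
r=least_squares(f,[0,0,0]);print('tool-fixed',r.x,r.fun.reshape(-1,2))
g=lambda d:np.concatenate([project(p,t+d)[0]-u for p,u,t,M in D])
r=least_squares(g,[0,0,0]);print('world-fixed',r.x,r.fun.reshape(-1,2))
h=lambda d:np.concatenate([project(p,t+d[:3]+M@[0,0,d[3]])[0]-u for p,u,t,M in D])
r=least_squares(h,[0,0,0,0]);print('world+z',r.x,r.fun.reshape(-1,2))
for a,b in (([173.6,225.4],[481,204.6]),([191,220.8],[463.4,206.2])):
    X=tri(Q['top'],a,Q['scene'],b);print(X,D[2][3].T@(X-o['tool_pos']))
E
python3 cal.py
```

```text
tool-fixed [-0.0091  0.0012 -0.0379] [[-0.7859 -0.1223]
 [-1.1967  0.1008]
 [ 1.3638 -0.3482]
 [-0.2957  0.3986]]
world-fixed [-0.0149  0.0049  0.025 ] [[-3.4568 -1.1892]
 [-3.9827 -4.5   ]
 [ 4.0305  4.6983]
 [-2.3259 -1.029 ]]
world+z [ 0.0109  0.0015 -0.0016 -0.0437] [[ 1.5798 -1.1276]
 [-1.0711 -0.4071]
 [ 0.4055  1.4117]
 [ 0.7119  0.5069]]
[0.549  0.2733 0.2314] [-0.0093  0.0178 -0.0372]
[0.5532 0.2371 0.2324] [-0.009  -0.0187 -0.0378]
```

The fingertips really sit 38 mm behind the reported TCP along the tool's z (the 9 mm in x is the visible pad edge). The consistent fit over 3 poses explains the miss. I'll now work in real-tip coordinates.

```bash
sed -i "s/T=target(\*a\[3:5\]); d=R0.T@(np.array(a\[:3\])-o\['tool_pos'\])/T=target(*a[3:5]); d=R0.T@(np.array(a[:3])+.038*T[:,2]-o['tool_pos'])/" go.py; sed -i "s/^    print('t'/    print('tip',(o['tool_pos']-.038*R0[:,2]).round(4),'t'/" go.py; python3 go.py .567 .264 .1 188.8 0
```

```text
tip [0.5444 0.2546 0.2257] t 5.85 row [0.333, 0.034, 0.312, -0.02, 0.505, -0.007] ft [-0.3 -0.2 -0.1] w 0.0263 q [-0.99  0.11  0.21  2.3   1.44  0.45 -0.35]
```

Request:
drive_tool:
  series:
    - [[0.6,0.05,0,0.05,0,0.11,0],[0.6,0.1,0,0.1,0,0.22,0],[0.6,0.2,0.02,0.2,-0.01,0.33,0],[0.6,0.3,0.034,0.3,-0.02,0.44,0],[0.6,0.333,0.034,0.312,-0.02,0.505,-0.007]]

```text
t: 6.48
tool_pos: [0.5667, 0.2672, 0.0616]
eef_rot: [0.084, -0.074, 0.994, -0.0]
ft_force: [0.3, -0.6, -0.3]
grip_width: 0.0527
finger_force: 0.0
```

Request:
drive_tool:
  series:
    - [[0.6,0,0,0,0,0,0],[0.6,0,0,0,0,0,0]]

```text
t: 6.72
tool_pos: [0.569, 0.2638, 0.0633]
eef_rot: [0.09, -0.07, 0.993, -0.003]
ft_force: [0.0, -0.2, 0.2]
grip_width: 0.0524
finger_force: 0.0
```

```bash
python3 go.py .567 .264 .04 188.8 0
```

```text
tip [0.5622 0.2635 0.1007] t 6.72 row [0.043, 0.005, 0.2, -0.013, 0.114, -0.008] ft [ 0.  -0.2  0.2] w 0.0524 q [-0.53  0.45 -0.05  1.88  0.19  0.67  1.  ]
```

Request:
drive_tool:
  series:
    - [[0.6,0.0,0,0.0,-0.013,0.114,-0.008],[0.6,0.043,0.005,0.08,-0.013,0.114,-0.008],[0.6,0.043,0.005,0.14,-0.013,0.114,-0.008],[0.6,0.043,0.005,0.2,-0.013,0.114,-0.008],[0.6,0.043,0.005,0.2,-0.013,0.114,-0.008]]

```text
t: 7.35
tool_pos: [0.5654, 0.2639, 0.0006]
eef_rot: [-0.002, -0.078, 0.997, -0.001]
ft_force: [0.2, -0.5, 0.5]
grip_width: 0.0526
finger_force: 0.0
```

```bash
python3 go.py .567 .264 .026 188.8 0
```

```text
tip [0.5655 0.264  0.0386] t 7.35 row [-0.006, -0.0, 0.042, -0.001, -0.002, 0.002] ft [ 0.2 -0.5  0.5] w 0.0526 q [-0.44  0.62 -0.11  1.75  0.09  0.79  1.14]
```

Request:
drive_tool:
  series:
    - [[0.6,-0.006,0,0.042,0,0,0],[0.6,-0.006,0,0.042,0,0,0],[0,-0.006,0,0.042,0,0,0],[0,-0.006,0,0.042,0,0,0],[0,-0.006,0,0.042,0,0,0]]
  grip_force: 30

```text
t: 7.98
tool_pos: [0.5686, 0.2641, -0.0105]
eef_rot: [-0.001, -0.077, 0.997, -0.0]
ft_force: [0.2, 0.8, 0.2]
grip_width: 0.0263
finger_force: 0.0
```

Request:
drive_tool:
  series:
    - [[0,0,0,0,0,0,0],[0,0,0,0,0,0,0],[0,0,0,0,0,0,0]]

```text
t: 8.35
tool_pos: [0.5685, 0.2641, -0.0106]
eef_rot: [-0.001, -0.077, 0.997, -0.0]
ft_force: [-0.0, -0.7, 2.2]
grip_width: 0.0179
finger_force: 30.0
```

Gripped: width 17.9 mm at 30 N. I'll lift, and add a helper that works on the brush tip.

Request:
drive_tool:
  series:
    - [[0,0,0,-0.1,0,0,0],[0,0,0,-0.25,0,0,0],[0,0,0,-0.42,0,0,0],[0,0,0,-0.57,0,0,0],[0,0,0,-0.57,0,0,0]]

```text
t: 8.98
tool_pos: [0.5708, 0.2654, 0.1643]
eef_rot: [0.002, -0.077, 0.997, 0.001]
ft_force: [0.9, -0.4, -0.5]
grip_width: 0.0179
finger_force: 30.0
```

```bash
cat > bt.py <<'E'
# brush-tip target x y z, tool yaw, tilt -> row
from go import *
B=np.array([.151,0,-.0555])
if __name__=='__main__':
    a=[float(i) for i in sys.argv[1:]];o=observe();R0=R.from_quat(np.roll(o['eef_rot'],-1)).as_matrix()
    T=target(*a[3:5]);g=np.array(a[:3])-T@B;d=R0.T@(g-o['tool_pos'])/.3
    t=R.from_matrix(R0.T@T).as_rotvec()/(np.pi/2)
    print('btip',(o['tool_pos']+R0@B).round(4),'tcp goal',g.round(3),'t',round(o['t'],2),'row',np.r_[d,t].round(3).tolist(),'ft',o['ft_force'].round(1),'ff',o['finger_force'],'q',o['joint_pos'].round(2))
E
python3 bt.py .439 -.222 .18 170 -35;python3 bt.py .439 -.222 .018 170 -35; python3 bt.py .439 -.222 .18 170 0
```

```text
btip [0.4213 0.2419 0.219 ] tcp goal [ 0.592 -0.249  0.221] t 8.97 row [0.193, -1.705, -0.194, 0.066, -0.382, 0.202] ft [ 0.9 -0.4 -0.5] ff 29.99017596244812 q [-0.43  0.44 -0.12  1.61  0.06  1.09  1.16]
btip [0.4213 0.2419 0.219 ] tcp goal [ 0.592 -0.249  0.059] t 8.97 row [0.195, -1.706, 0.346, 0.066, -0.382, 0.202] ft [ 0.9 -0.4 -0.5] ff 29.99017596244812 q [-0.43  0.44 -0.12  1.61  0.06  1.09  1.16]
btip [0.4213 0.2419 0.219 ] tcp goal [ 0.588 -0.248  0.124] t 8.97 row [0.209, -1.7, 0.129, 0.002, 0.003, 0.21] ft [ 0.9 -0.4 -0.5] ff 29.99017596244812 q [-0.43  0.44 -0.12  1.61  0.06  1.09  1.16]
```

Request:
drive_tool:
  series:
    - [[0,0.02,-0.2,0,0,0,0.05],[0,0.04,-0.4,0,0,0,0.1],[0,0.06,-0.6,0,0,0,0.15],[0,0.1,-0.8,0,0,0,0.21],[0,0.1,-0.9,0,0,0,0.21]]

```text
t: 9.6
tool_pos: [0.5793, -0.0117, 0.1591]
eef_rot: [-0.002, 0.09, 0.996, -0.001]
ft_force: [-0.5, -0.1, -1.2]
grip_width: 0.0177
finger_force: 30.0
```

```bash
python3 bt.py .439 -.222 .18 170 0
```

```text
btip [0.431  0.0156 0.2151] tcp goal [ 0.588 -0.248  0.124] t 9.6 row [-0.169, -0.77, 0.117, -0.002, -0.002, -0.004] ft [-0.5 -0.1 -1.2] ff 29.990977942943573 q [-0.09  0.36  0.03  1.74 -0.01  1.05  1.33]
```

Request:
drive_tool:
  series:
    - [[0,-0.04,-0.19,-0.02,0,0,0],[0,-0.08,-0.38,-0.05,0,0,0],[0,-0.12,-0.57,-0.05,0,0,0],[0,-0.169,-0.77,-0.05,0,-0.1,0],[0,-0.169,-0.77,-0.05,0,-0.2,0]]

```text
t: 10.22
tool_pos: [0.589, -0.2503, 0.1742]
eef_rot: [0.157, 0.09, 0.983, -0.017]
ft_force: [0.0, 1.2, -0.9]
grip_width: 0.0178
finger_force: 30.0
```

```bash
python3 bt.py .439 -.222 .12 170 -35
```

```text
btip [ 0.431 -0.221  0.18 ] tcp goal [ 0.592 -0.249  0.161] t 10.22 row [0.005, 0.006, 0.044, -0.005, -0.188, -0.004] ft [ 0.   1.2 -0.9] ff 29.990370869636536 q [ 0.29  0.26  0.08  1.89 -0.11  0.68  1.83]
```

Request:
drive_tool:
  series:
    - [[0,0,0,0.0,0,-0.1,0],[0,0.005,0.006,0.03,0,-0.188,0],[0,0.005,0.006,0.044,-0.005,-0.188,-0.004],[0,0.005,0.006,0.044,-0.005,-0.188,-0.004],[0,0.005,0.006,0.044,-0.005,-0.188,-0.004]]

```text
t: 10.85
tool_pos: [0.5936, -0.2423, 0.1624]
eef_rot: [0.298, 0.08, 0.951, -0.023]
ft_force: [0.2, -0.3, -0.7]
grip_width: 0.0179
finger_force: 30.0
```

```bash
python3 bt.py .439 -.222 .018 170 -35; python3 -c "
from h import *
P={n:read_camera(n) for n in('top','scene')}
a=P['top']['color'][200:300,350:450];b=P['scene']['color'][160:300,180:320]
cv2.imwrite('pics/i.png',np.hstack([cv2.resize(a,(400,400),interpolation=2),cv2.resize(b,(400,400),interpolation=2)]))
o=observe();R0=R.from_quat(np.roll(o['eef_rot'],-1)).as_matrix();t=o['tool_pos']+R0@[.151,0,-.0555];[print(n,project(P[n],t)) for n in P]"
```

```text
btip [ 0.4401 -0.2164  0.1217] tcp goal [ 0.592 -0.249  0.059] t 10.85 row [0.197, -0.024, 0.282, 0.005, -0.002, 0.003] ft [ 0.2 -0.3 -0.7] ff 29.990078508853912 q [ 0.53  0.2  -0.16  2.16 -0.47  0.22  2.22]
top [[414.68026441 253.92648314]]
scene [[235.78521237 214.43054588]]
```

View pics/i.png

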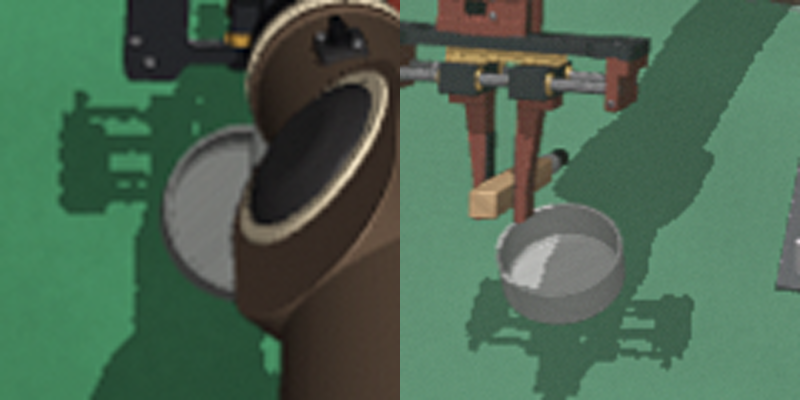

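The bristle tip is seen at scene px (236,215), and predicted at (236,214), so the grip model holds. j6 is close to its lower limit, so I'll use a flatter tilt of 26° with the tip on the robot side of the pot.

```bash
python3 bt.py .427 -.2203 .08 170 -26
```

```text
btip [ 0.4404 -0.2162  0.1219] tcp goal [ 0.585 -0.248  0.096] t 10.95 row [0.149, -0.026, 0.166, 0.005, 0.098, 0.004] ft [-0.5 -0.   0.3] ff 29.99012678861618 q [ 0.53  0.2  -0.16  2.16 -0.47  0.22  2.22]
```

Request:
drive_tool:
  series:
    - [[0,0,0,0,0,0.098,0],[0,0.07,-0.01,0.08,0,0.098,0],[0,0.149,-0.026,0.166,0.005,0.098,0.004],[0,0.149,-0.026,0.166,0.005,0.098,0.004],[0,0.149,-0.026,0.166,0.005,0.098,0.004]]

```text
t: 11.58
tool_pos: [0.5848, -0.2484, 0.0972]
eef_rot: [0.225, 0.085, 0.97, -0.02]
ft_force: [0.2, -0.8, -0.3]
grip_width: 0.0176
finger_force: 30.0
```

```bash
python3 bt.py .427 -.2203 .022 170 -26
```

```text
btip [ 0.4272 -0.2206  0.0807] tcp goal [ 0.585 -0.248  0.038] t 11.57 row [0.087, 0.001, 0.176, -0.001, 0.001, -0.0] ft [ 0.2 -0.8 -0.3] ff 29.990097284317017 q [ 0.35  0.31  0.03  2.1  -0.35  0.3   2.09]
```

Accurate here (j6 0.30). Next I'll lower gradually.

Request:
drive_tool:
  series:
    - [[0,0.03,0,0.06,0,0,0],[0,0.06,0,0.12,0,0,0],[0,0.075,0,0.15,0,0,0],[0,0.075,0,0.15,0,0,0]]

```text
t: 12.08
tool_pos: [0.5837, -0.2485, 0.0462]
eef_rot: [0.224, 0.085, 0.971, -0.02]
ft_force: [-0.9, 0.1, -1.6]
grip_width: 0.0178
finger_force: 30.0
```

```bash
python3 bt.py .427 -.2203 .022 170 -26
```

```text
btip [ 0.4261 -0.2205  0.0298] tcp goal [ 0.585 -0.248  0.038] t 12.07 row [0.009, 0.002, 0.025, -0.0, 0.0, -0.001] ft [-0.9  0.1 -1.6] ff 29.99003380537033 q [ 0.43  0.4  -0.06  2.14 -0.41  0.17  2.16]
```

```bash
python3 bt.py .426 -.2203 .020 170 -24
```

```text
btip [ 0.4261 -0.2205  0.0298] tcp goal [ 0.584 -0.248  0.031] t 12.07 row [0.022, 0.001, 0.047, -0.0, 0.023, -0.001] ft [-0.9  0.1 -1.6] ff 29.99003380537033 q [ 0.43  0.4  -0.06  2.14 -0.41  0.17  2.16]
```

Request:
drive_tool:
  series:
    - [[0,0.012,0.001,0.025,0,0.011,0],[0,0.016,0.001,0.036,0,0.011,0],[0,0.016,0.001,0.036,0,0.011,0],[0,0.016,0.001,0.036,0,0.011,0],[0,0.016,0.001,0.036,0,0.011,0]]

```text
t: 12.7
tool_pos: [0.584, -0.248, 0.0341]
eef_rot: [0.216, 0.085, 0.972, -0.019]
ft_force: [0.1, 0.1, -0.9]
grip_width: 0.0181
finger_force: 30.0
```

```bash
python3 bt.py .427 -.2203 .019 170 -25
```

```text
btip [ 0.4261 -0.2201  0.0205] tcp goal [ 0.585 -0.248  0.033] t 12.7 row [-0.0, 0.0, 0.006, -0.0, 0.0, -0.0] ft [ 0.1  0.1 -0.9] ff 29.990003407001495 q [ 0.41  0.42 -0.04  2.13 -0.4   0.17  2.16]
```

Request:
drive_tool:
  series:
    - [[0,0.007,0,0.007,0,0,0],[0,0.007,0,0.007,0,0,0],[0,0.007,0,0.007,0,0,0],[0,0.007,0,0.007,0,0,0],[0,0.007,0,0.007,0,0,0]]

```text
t: 13.32
tool_pos: [0.583, -0.2478, 0.0312]
eef_rot: [0.216, 0.085, 0.972, -0.019]
ft_force: [0.9, 0.2, -1.1]
grip_width: 0.0179
finger_force: 30.0
```

```bash
python3 bt.py .432 -.2203 .10 170 -25
```

```text
btip [ 0.4251 -0.2199  0.0176] tcp goal [ 0.59  -0.248  0.114] t 13.32 row [-0.137, 0.003, -0.239, -0.0, 0.0, -0.0] ft [ 0.9  0.2 -1.1] ff 29.99012678861618 q [ 0.42  0.43 -0.05  2.13 -0.41  0.17  2.16]
```

Request:
drive_tool:
  series:
    - [[0,-0.03,0,-0.06,0,0,0],[0,-0.07,0,-0.12,0,0,0],[0,-0.137,0,-0.239,0,0,0],[0,-0.137,0,-0.239,0,0.1,0],[0,-0.137,0,-0.239,0,0.2,0]]

```text
t: 13.95
tool_pos: [0.5897, -0.2496, 0.1157]
eef_rot: [0.06, 0.088, 0.994, -0.006]
ft_force: [0.8, -0.3, -1.4]
grip_width: 0.0178
finger_force: 30.0
```

```bash
python3 bt.py .455 -.15 .12 170 0
python3 - <<'E'
from h import *
P={n:read_camera(n) for n in('top','scene')}
for n,p in P.items():
    r=finder.silhouettes(p,'pot')
    if r: v,u=np.nonzero(r[0]['pixels']);print(n,u.min(),u.max(),v.min(),v.max())
E
```

```text
btip [ 0.4356 -0.222   0.1527] tcp goal [ 0.604 -0.176  0.064] t 13.95 row [0.017, 0.249, 0.169, -0.001, 0.077, -0.001] ft [ 0.8 -0.3 -1.4] ff 29.990062415599823 q [ 0.14  0.43  0.26  1.77 -0.17  0.84  1.88]
top 389 400 236 262
scene 218 258 232 273
```

```bash
python3 bt.py .52 -.0253 .12 169.93 0
```

```text
btip [ 0.4359 -0.2215  0.1491] tcp goal [ 0.669 -0.052  0.064] t 14.15 row [-0.123, 0.692, 0.177, -0.0, 0.079, 0.001] ft [ 0.1 -1.  -0.9] ff 29.989954233169556 q [ 0.14  0.43  0.26  1.77 -0.18  0.83  1.88]
```

Request:
drive_tool:
  series:
    - [[0,-0.06,0.15,0.04,0,0.079,0],[0,-0.1,0.35,0.1,0,0.079,0],[0,-0.123,0.53,0.15,0,0.079,0],[0,-0.123,0.692,0.177,0,0.079,0],[0,-0.123,0.692,0.177,0,0.079,0]]

```text
t: 14.78
tool_pos: [0.6674, -0.046, 0.0635]
eef_rot: [-0.001, 0.084, 0.996, 0.002]
ft_force: [-0.4, -0.7, -0.7]
grip_width: 0.0179
finger_force: 30.0
```

```bash
python3 bt.py .52 -.0253 .0415 169.93 0
```

```text
btip [ 0.5186 -0.0208  0.1194] tcp goal [ 0.669 -0.052 -0.014] t 14.78 row [-0.008, -0.019, 0.258, 0.002, -0.002, 0.004] ft [-0.4 -0.7 -0.7] ff 29.990315437316895 q [-0.16  0.61  0.23  1.61 -0.16  0.95  1.53]
```

Request:
drive_tool:
  series:
    - [[0,-0.008,-0.019,0.08,0.002,-0.002,0.004],[0,-0.008,-0.019,0.16,0.002,-0.002,0.004],[0,-0.008,-0.019,0.258,0.002,-0.002,0.004],[0,-0.008,-0.019,0.258,0.002,-0.002,0.004],[0,-0.008,-0.019,0.258,0.002,-0.002,0.004]]

```text
t: 15.4
tool_pos: [0.6697, -0.0593, -0.011]
eef_rot: [0.001, 0.091, 0.996, -0.002]
ft_force: [0.3, 0.3, 0.1]
grip_width: 0.0177
finger_force: 30.0
```

```bash
python3 bt.py .52 -.0253 .0415 169.93 0
python3 - <<'E'
from h import *
import pickle
np.set_printoptions(precision=4,suppress=True)
P={n:read_camera(n) for n in('top','scene')};P['o']=o=observe();pickle.dump(P,open('S.pkl','wb'))
R0=R.from_quat(np.roll(o['eef_rot'],-1)).as_matrix()
for n in('top','scene'): print(n,project(P[n],[o['tool_pos']+R0@[.151,0,-.0555],o['tool_pos']+R0@[-.049,0,-.0555]]).round(1).tolist())
a=P['top']['color'][210:320,285:365];b=P['scene']['color'][195:335,275:375]
cv2.imwrite('pics/j.png',np.hstack([cv2.resize(a,(400,550),interpolation=2),cv2.resize(b,(393,550),interpolation=2)]))
E
```

```text
btip [ 0.5211 -0.0316  0.044 ] tcp goal [ 0.669 -0.052 -0.014] t 15.4 row [0.008, 0.024, 0.01, -0.002, 0.002, -0.005] ft [0.3 0.3 0.1] ff 29.99013662338257 q [-0.13  0.7   0.22  1.65 -0.19  0.81  1.55]
top [[325.3, 237.1], [328.7, 155.4]]
scene [[322.6, 263.0], [309.2, 340.6]]
```

View pics/j.png

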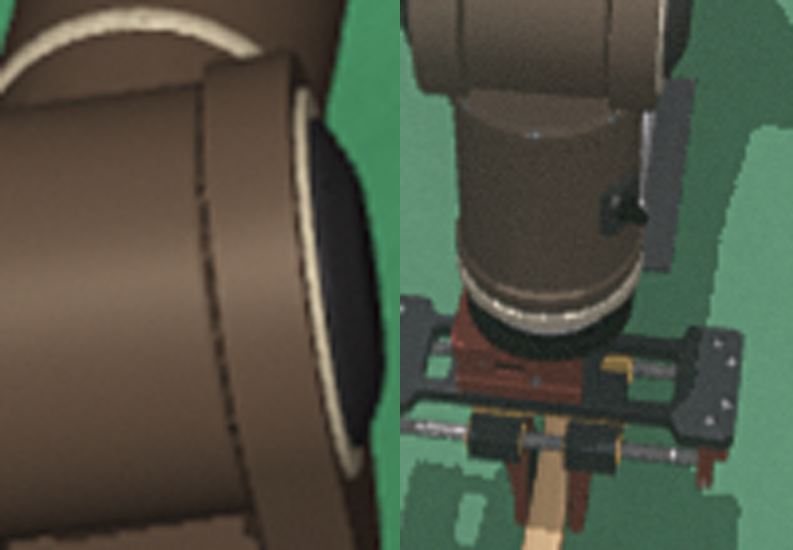

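Both views of the case are blocked by the arm here; only the butt shows at scene-crop (545,540). I'll settle the pose and insert by measured coordinates with force checks.

Request:
drive_tool:
  series:
    - [[0,0.008,0.024,0.01,-0.002,0.002,-0.005],[0,0.008,0.024,0.01,-0.002,0.002,-0.005],[0,0.008,0.024,0.01,-0.002,0.002,-0.005],[0,0.008,0.024,0.01,-0.002,0.002,-0.005],[0,0.008,0.024,0.01,-0.002,0.002,-0.005]]

```text
t: 16.12
tool_pos: [0.6686, -0.0508, -0.0152]
eef_rot: [-0.001, 0.087, 0.996, -0.0]
ft_force: [0.1, 0.3, -0.6]
grip_width: 0.0176
finger_force: 30.0
```

```bash
cat > ins.py <<'E'
# brush tip in case frame, and row to reach depth s (tip x in case frame, m), with y/z zero
from go import *
import sys
B=np.array([.151,0,-.0555]);m=np.array([.4706,-.0165,.0415]);yaw=-10.07;T=target(yaw+180,0)
C=R.from_euler('z',yaw,degrees=True).as_matrix()
for s in map(float,sys.argv[1:]):
    o=observe();R0=R.from_quat(np.roll(o['eef_rot'],-1)).as_matrix()
    g=m+C@[s,0,0]-T@B;d=R0.T@(g-o['tool_pos'])/.3;t=R.from_matrix(R0.T@T).as_rotvec()/(np.pi/2)
    print('tip in case mm',(C.T@(o['tool_pos']+R0@B-m)*1e3).round(1),'row',np.r_[d,t].round(3).tolist(),'ft case',(C.T@o['ft_force']).round(1),o['ft_torque'].round(2),'t',round(o['t'],2),'q',o['joint_pos'].round(2))
E
python3 ins.py .03 0
```

```text
tip in case mm [50.   0.6 -1. ] row [0.066, -0.003, -0.004, -0.0, -0.001, 0.001] ft case [ 0.   0.3 -0.6] [ 0.08 -0.06 -0.04] t 16.12 q [-0.14  0.7   0.21  1.65 -0.19  0.81  1.55]
tip in case mm [50.   0.6 -1. ] row [0.166, -0.003, -0.004, -0.0, -0.001, 0.001] ft case [ 0.   0.3 -0.6] [ 0.08 -0.06 -0.04] t 16.12 q [-0.14  0.7   0.21  1.65 -0.19  0.81  1.55]
```

Request:
drive_tool:
  series:
    - [[0,0.05,-0.003,-0.004,0,0,0],[0,0.1,-0.003,-0.004,0,0,0],[0,0.14,-0.003,-0.004,0,0,0],[0,0.18,-0.003,-0.004,0,0,0],[0,0.18,-0.003,-0.004,0,0,0]]

```text
t: 16.75
tool_pos: [0.6146, -0.042, -0.0138]
eef_rot: [-0.001, 0.087, 0.996, -0.0]
ft_force: [-0.4, -0.4, 0.2]
grip_width: 0.0181
finger_force: 30.0
```

```bash
python3 ins.py -.03
```

```text
tip in case mm [-4.7 -0.2  0.5] row [0.084, -0.0, 0.001, -0.0, -0.001, 0.001] ft case [-0.3 -0.5  0.2] [ 0.02 -0.08 -0.02] t 16.75 q [-0.16  0.63  0.21  1.79 -0.18  0.74  1.54]
```

Request:
drive_tool:
  series:
    - [[0,0.04,0,0.001,0,0,0],[0,0.08,0,0.001,0,0,0],[0,0.12,0,0.001,0,0,0],[0,0.15,0,0.001,0,0,0],[0,0.15,0,0.001,0,0,0]]

```text
t: 17.38
tool_pos: [0.5703, -0.0342, -0.014]
eef_rot: [-0.001, 0.087, 0.996, -0.0]
ft_force: [0.0, -0.6, -0.6]
grip_width: 0.0176
finger_force: 30.0
```

```bash
python3 ins.py -.08
```

```text
tip in case mm [-49.6  -0.3   0.3] row [0.101, 0.0, 0.0, -0.0, -0.001, 0.001] ft case [ 0.1 -0.5 -0.6] [-0.01 -0.08  0.  ] t 17.38 q [-0.18  0.57  0.21  1.91 -0.18  0.68  1.53]
```

Request:
drive_tool:
  series:
    - [[0,0.02,0,0,0,0,0],[0,0.04,0,0,0,0,0],[0,0.06,0,0,0,0,0],[0,0.08,0,0,0,0,0],[0,0.1,0,0,0,0,0]]

```text
t: 18.0
tool_pos: [0.541, -0.0292, -0.0141]
eef_rot: [-0.001, 0.087, 0.996, -0.0]
ft_force: [0.1, -0.9, -0.3]
grip_width: 0.018
finger_force: 30.0
```

```bash
python3 ins.py -.1 -.11
```

```text
tip in case mm [-79.4  -0.4   0.1] row [0.068, 0.001, -0.0, -0.0, -0.001, 0.001] ft case [ 0.2 -0.9 -0.3] [ 0.01 -0.06 -0.01] t 18.0 q [-0.19  0.53  0.21  1.98 -0.17  0.64  1.52]
tip in case mm [-79.4  -0.4   0.1] row [0.102, 0.001, -0.0, -0.0, -0.001, 0.001] ft case [ 0.2 -0.9 -0.3] [ 0.01 -0.06 -0.01] t 18.0 q [-0.19  0.53  0.21  1.98 -0.17  0.64  1.52]
```

Request:
drive_tool:
  series:
    - [[0,0.02,0,0,0,0,0],[0,0.04,0,0,0,0,0],[0,0.06,0,0,0,0,0],[0,0.08,0,0,0,0,0],[0,0.085,0,0,0,0,0]]

```text
t: 18.62
tool_pos: [0.5158, -0.0247, -0.014]
eef_rot: [-0.001, 0.087, 0.996, -0.0]
ft_force: [-0.3, 0.0, -0.4]
grip_width: 0.0181
finger_force: 30.0
```

```bash
python3 ins.py -.11
```

```text
tip in case mm [-105.    -0.5    0.2] row [0.016, 0.001, -0.0, -0.0, -0.001, 0.001] ft case [-0.3 -0.  -0.4] [ 0.01 -0.05 -0.  ] t 18.62 q [-0.21  0.5   0.21  2.04 -0.17  0.61  1.51]
```

Next I'll push in small steps of about 2 mm each until there is contact.

Request:
drive_tool:
  series:
    - [[0,0.007,0,0,0,0,0],[0,0.007,0,0,0,0,0],[0,0.014,0,0,0,0,0],[0,0.014,0,0,0,0,0]]

```text
t: 19.12
tool_pos: [0.5147, -0.0244, -0.0133]
eef_rot: [0.002, 0.087, 0.996, -0.0]
ft_force: [5.5, -1.4, -0.9]
grip_width: 0.0179
finger_force: 30.0
```

```bash
python3 ins.py -.11
```

```text
tip in case mm [-106.3   -0.4    0.2] row [0.013, 0.0, 0.002, -0.0, 0.002, 0.001] ft case [ 5.6 -0.4 -0.9] [-0.26 -1.23  0.  ] t 19.12 q [-0.21  0.5   0.21  2.05 -0.17  0.61  1.51]
```

Request:
drive_tool:
  series:
    - [[0,0.008,0,0,0,0,0],[0,0.008,0,0,0,0,0],[0,0.008,0,0,0,0,0]]

```text
t: 19.5
tool_pos: [0.5149, -0.0244, -0.0126]
eef_rot: [0.004, 0.087, 0.996, -0.0]
ft_force: [10.6, -2.4, 0.2]
grip_width: 0.0181
finger_force: 30.0
```

```bash
python3 ins.py -.11
```

```text
tip in case mm [-106.4   -0.3    0.3] row [0.013, 0.0, 0.005, 0.0, 0.005, 0.001] ft case [10.8 -0.5  0.2] [-0.47 -2.14  0.1 ] t 19.5 q [-0.21  0.49  0.21  2.05 -0.17  0.6   1.51]
```

Contact is stiff (10.8 N with no further advance), so the brush is home. I'll relieve the pressure, lower onto the bore floor and release.

Request:
drive_tool:
  series:
    - [[0,-0.012,0,0.003,0,0,0],[0,-0.012,0,0.007,0,0,0],[0,-0.012,0,0.007,0,0,0]]

```text
t: 19.88
tool_pos: [0.5146, -0.0245, -0.0159]
eef_rot: [0.0, 0.087, 0.996, -0.0]
ft_force: [4.4, -1.1, 2.0]
grip_width: 0.0175
finger_force: 30.0
```

```bash
python3 ins.py -.106
```

```text
tip in case mm [-106.3   -0.5   -2. ] row [-0.001, 0.001, -0.006, -0.0, 0.0, 0.001] ft case [ 4.5 -0.3  2. ] [-0.26 -0.82  0.08] t 19.88 q [-0.21  0.5   0.21  2.05 -0.17  0.6   1.51]
```

Request:
drive_tool:
  series:
    - [[0.6,0,0,0,0,0,0],[0.6,0,0,0,0,0,0],[0.6,0,0,0,0,0,0],[0.6,0,0,0,0,0,0],[0.6,0,0,0,0,0,0]]

```text
t: 20.5
tool_pos: [0.5132, -0.0243, -0.0162]
eef_rot: [-0.001, 0.087, 0.996, -0.0]
ft_force: [0.4, 0.3, 0.1]
grip_width: 0.0523
finger_force: 0.0
```

Request:
drive_tool:
  series:
    - [[0.6,-0.01,0,-0.05,0,0,0],[0.6,-0.01,0,-0.15,0,0,0],[0.6,-0.01,0,-0.3,0,0,0],[0.6,-0.01,0,-0.45,0,0,0],[0.6,-0.01,0,-0.6,0,0,0]]

```text
t: 21.12
tool_pos: [0.5166, -0.025, 0.1666]
eef_rot: [-0.0, 0.087, 0.996, -0.0]
ft_force: [0.4, -0.4, 0.1]
grip_width: 0.0528
finger_force: 0.0
```

Request:
drive_tool:
  series:
    - [[0.6,0,0.2,0,0,0,0],[0.6,0,0.4,-0.05,0,0,0],[0.6,0,0.6,-0.1,0,0,0],[0.6,0,0.8,-0.1,0,0,0],[0.6,0,0.9,-0.1,0,0,0]]

```text
t: 21.75
tool_pos: [0.563, 0.2453, 0.1949]
eef_rot: [-0.0, 0.085, 0.996, 0.001]
ft_force: [0.5, 0.0, -0.6]
grip_width: 0.0523
finger_force: 0.0
```

Run:
```python
from h import *
P={n:read_camera(n) for n in('top','scene')}
a=P['top']['color'][195:335,290:450];b=P['scene']['color'][195:335,200:360]
cv2.imwrite('pics/k.png',np.hstack([cv2.resize(a,(400,350),interpolation=2),cv2.resize(b,(400,350),interpolation=2)]))
C=R.from_euler('z',-10.07,degrees=True).as_matrix();m=np.array([.4706,-.0165,.039])
for n,p in P.items():
    print(n,'butt expected',project(p,m+np.array([[.09,.009,.009],[.09,-.009,.009]])@C.T).round(1).tolist())
    r=finder.silhouettes(p,'pot');v,u=np.nonzero(r[0]['pixels']);print('pot',u.min(),u.max(),v.min(),v.max())
```

```text
top butt expected [[319.6, 221.1], [327.4, 221.3]]
pot 389 433 232 274
scene butt expected [[327.3, 275.6], [318.9, 274.8]]
pot 214 258 230 273
```

View pics/k.png

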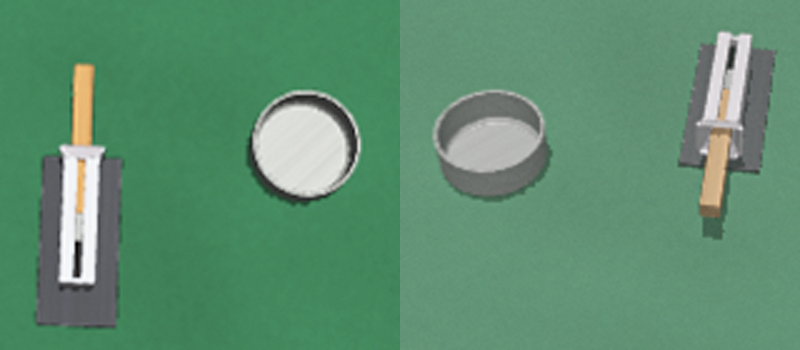

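The brush is fully in the case. Its butt is at top px (323,221), as expected for home, and the bristles show through the slot up to the closed end. The pot has not moved.

```bash
python3 -c "
from rig import manip
print(manip.hand_in())"
```

```text
the job is handed in; nothing more can be done
None
```

The brush was dipped in the rinse pot, slid fully home in its case and released; the pot stayed in place, and I handed the job in at about 22 s (no verdict was returned).

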